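Press the next dowel to height and hold it while the glue grabs

ROBOT

A 6-joint arm with a two-finger parallel gripper is mounted at the origin on a cart in front of the work surface, level with it; the furniture and walls round the work are solid. World frame = base frame: x ahead of the robot, y to its left, z up, the work surface at z = 0. Lengths are in m, angles in rad, forces in N, time in s.
With the tool pointing down it reaches from about 0.2 to 0.875 m from the base axis. Payload 3.4 kg.
Tool frame: the origin (TCP) lies between the finger pads; the fingertips stand 25 mm ahead of it and the grasp point (between the pads) lies 6 mm ahead of it (r.nose_length is the z of the fingertips in the tool frame, in m); z points along the fingers, y is the line along which they close (so a half turn about z gives the same grasp; the last joint's range is limited). The gripper opens to 94 mm and grips with 3 to 60 N. Pads are 16 mm wide; open, the fingers measure 119 mm over their backs; the gripper's body (75 mm by 177 mm) begins 78 mm behind the grasp point.
Start: joints at [1.083, 0.276, 1.505, -0, 1.361, -0.121], TCP at [0.206, 0.537, 0.23] pointing down, gripper open.
Joint ranges: [-2.89, 2.89], [-0.75, 2.08], [0.22, 2.7], [-1.18, 4.32], [0.11, 2.71], [-2.7, 2.7]. Speed limits (rad/s): [2.57, 2.57, 3.14, 3.14, 3.14, 3.14].

INTERFACE

Orientations are given as a unit quaternion [w, x, y, z].
In Python, from plant import r, gripper_to, inverse_kinematics, vision, models, telemetry gives the robot as it stands. Calls block until the motion is done:
- r.move_to(position, orientation): joint-space move of the TCP to a pose.
- r.move_l(position, rot=None, vel=0.15, guard=None): straight line of the TCP; rot=None keeps the orientation; vel is the mean speed in m/s. With guard (N) it stops when the force on the tool has changed by that much, and returns True; else False.
- r.movej(angles): joint-space move.
- gripper_to(opening, f_grip=None): finger opening in m; f_grip is the grip in N (None keeps the last); returns when the fingers have stopped.
- r.hold(seconds).
- inverse_kinematics(position, orientation): joint angles nearest the present ones, or None.
- vision.snapshot(name): name is "scene" or "top" or "wrist"; returns the picture (480x640x3 uint8, red, green, blue); there is no depth.
- vision.get_calibration(name): a dict with "fx", "fy", "cx", "cy" (pixels), "position" and "orientation" of the camera in the world. Camera axes: x right, y down, z forward; pixel columns grow to the right and rows downward; lengths in m; the calibration is good to about 2 mm. The wrist camera is an equidistant fisheye: a pixel r from the principal point sees the ray r / f radians off the axis. A picture is of the moment at which its call begins: read the wrist's pose just before it. get_calibration takes no time and is no camera call; for the wrist camera it gives the pose at the moment of the call.
A pose or a line that the arm cannot do raises r.PlanningError and nothing moves.
- r.sign_off(): hands the job in; it is judged then, once.
Trained networks look in the newest picture that a camera, given by its name, has taken for a name from the list of things; names that differ only in an ending like _2 or _b are one class to them, and where a whole thing is asked for, a point or a joint stands for the part that bears it (a point fixed in the world has none). Each returns a list of dicts, best first, with "score" (0 to 1); they miss things now and then, are a little off and sometimes report something else, mostly with a low value. They report only what shows in the picture. A call takes as long as a camera call.
- models.boxes_of(thing, camera): "at" ([x, y, z] in m, in world coordinates, good to about 4 mm: the middle of the surface that is visible of it).
- models.regions_of(thing, camera): "pixels" (480x640 bool, what is visible of it).
- models.mark_of(thing, camera): "at" ([x, y, z] in m, in world coordinates, good to about 4 mm: a listed point, or the origin of a listed thing).
Readings, each from a call of its own:
- telemetry.current_t(): time.
- telemetry.current_joints(): joint angles.
- telemetry.current_dq(): joint speeds.
- telemetry.current_joint_efforts(): joint torques, N m.
- telemetry.current_ee_pos(): TCP position.
- telemetry.current_tool_rot(): TCP orientation.
- telemetry.current_wrist_force(): force on the tool from outside, world axes, zero at the start.
- telemetry.current_torque(): the same for the moment, N m.
- telemetry.current_opening(): finger opening in m.
- telemetry.current_finger_force(): force on a finger pad.
Only numpy, scipy, OpenCV 4.12 (cv2) and the standard library are available. Lean on these libraries where they do the work, as an engineer would, in place of code of your own. Each camera call takes 0.05 s, during which the arm holds its last target. There are 200 camera calls.

TASK

Two of the three glued dowels in the rail on the hand press's cross table are already at height; do the last one. Slide the cross table by its push knob until the dowel that still stands tall is centred under the raised ram, then pull the sprung feed lever down until the pointer on the ram is level with the nose of the marker on the scale, and no farther. Finish while still holding the lever there with the gripper, so that the glue can grab, and leave the things lying around where they are.

Things in the scene. Friction and masses are not known exactly. Their poses are not given: they have to be found in the camera images.
- press: Hand press: green cast bench tool, 265 mm deep, 200 wide, 300 tall, fixed to the bench. Origin: on the bench top below the ram's axis; x points from its front to the column at its back, y to its left, z up. Its head, 157 to 270 mm above the bench, reaches from x = -30 mm backwards, y -30 to 30 mm, with a spring housing out to y = 49 mm and the lever's hub to y = -81 mm.
- saddle (a joint): Lower slide of the cross table, m, along the press's x axis: 0 = mid travel, plus = towards the column; stops at -0.03 and 0.03. About 2.5 N of friction; it stays where it is left.
- carrier (a joint): Upper slide of the cross table, m, along the press's y axis: 0 = mid travel, plus = to the press's left; stops at -0.06 and 0.06. About 2.5 N of friction; it stays where it is left. The carrier carries the knob, the rail and all three dowels (no other play), so all of them shift with the two slides.
- carrier_knob (a point): Centre of the head of the black push knob on the front left bracket of the cross table: upright round knob, head 26 mm across and 26 mm tall, from 16 mm above this point (its top) to 10 mm below it, then a narrower neck down to 36 mm below this point, where the bracket is. This point is 90 mm above the bench. Free all round; gripped from above it moves the carrier along both slides.
- dowel_top (a point): Centre of the top of the dowel to be pressed: 12 mm wooden dowel, upright in the pale rail, at first 19 to 22 mm proud of the rail (rail top 84 mm above the bench), the last of the row, at its left end. The two finished dowels, in line with it 43 and 86 mm to the right, stand 10 mm proud. It is tight in its hole and stays as deep as it has been pressed; it cannot be drawn up again.
- dowel (a joint): How far the dowel has been pressed in, m: 0 = 22 mm proud, 0.012 = 10 mm proud like the finished ones, 0.021 = end of its travel.
- ram_foot (a point): Centre of the flat underside of the ram's round foot (25 mm across), on the ram's upright axis; 114 mm above the bench with the ram up, so that a tall dowel passes 8 mm below it. It only moves up and down.
- pointer_tip (a point): Tip of the small steel pointer that sits on the ram and shows through the slot in the front of the head; it goes down with the ram, 240 mm above the bench with the ram up.
- marker_nose (a point): Nose of the dark marker clip with the thumb screw, clamped on the aluminium scale at the front of the head, left of the pointer; 220 mm above the bench. The scale has a line every 5 mm. When the pointer is level with the nose, the dowel under the foot is 10 mm proud.
- lever_knob (a point): Centre of the black ball knob, 30 mm across, at the end of the feed lever at the right of the press. At rest the lever (11 mm rod) points to the front, 35 degrees above level; the ball is 304 mm above the bench. To reach the marker, the ball goes down an arc to 11 degrees below level. It can be pinched from above, along the press's y axis (it turns freely between the pads), or pushed down.
- lever_axis (a point): Centre of the lever's hinge, at the ball's own y in the press's frame, 217.5 mm above the bench; the hinge runs along the press's y axis. The ball's centre moves on a circle of 150 mm radius about this point, in the upright plane along the press's x axis.
- lever (a joint): Angle of the feed lever, rad: 0 = at rest (up), growing as it is pulled down, at most 1.12; the lever's angle above level is 0.611 minus this. Rack and pinion: the ram goes down 25 mm per rad. A spring returns it as soon as it is let go; holding it takes about 6 N at the ball at rest, 14 N at the marker with the dowel being pressed.
- glue_bottle_0: Glue bottle, 64 mm across and 204 mm tall, upright at the left of the press; not to be moved. Origin: centre of its underside.
- spare_dowels: Bundle of three square dowels with a band, 32 x 140 x 11 mm, lying in front of the press at its left; not to be moved. Origin: centre of its underside.
- bench_mallet: Wooden mallet, 296 x 120 x 70 mm, lying well to the left of the press; not to be moved. Origin: centre of its underside.
- block_plane: Block plane, 52 x 162 x 56 mm, standing on the bench at the far left; not to be moved. Origin: centre of its underside.

How it is judged:
By the outcome, as a careful person would: the job done as asked, in the order asked, and still so for the second after the job is handed in, while the arm keeps its last pose, push and grip.
It also fails if it takes over 58 s, if anything falls off the work surface, if the arm or the gripper's body presses on something with over 40 N, if the wrist force passes 120 N, or if a joint passes its speed limit or range.

## Working session

There is one attempt and no reset: what is moved stays moved. The work goes in short steps, each a Python script; the robot and the scene stay as the last script left them, time stands still between calls to the robot, and variables do not carry over. Pictures are saved under pics/ and viewed, at most 10 in all, crops included, and the job is handed in when it is done.

```bash
mkdir -p pics; ls; python3 - <<'E'
from plant import r, vision, models, telemetry
import cv2, numpy as np
ims=[]
for c in("scene","top"):
    im=vision.snapshot(c); cv2.imwrite(f"pics/{c}0.png",im[:,:,::-1])
    k=vision.get_calibration(c); print(c,k)
    for t in("press","carrier_knob","dowel_top","ram_foot","pointer_tip","marker_nose","lever_knob","lever_axis","glue_bottle_0","spare_dowels"):
        print(c,t,[(np.round(d["at"],4).tolist(),round(d["score"],2)) for d in models.mark_of(t,c)[:2]])
print(telemetry.current_t(),telemetry.current_tool_rot())
E
```

```text
pics
scene {'fx': 498.5270620098539, 'fy': 498.5270620098539, 'cx': 310.60543073201023, 'cy': 246.18293156662028, 'position': array([ 0.1111969 , -0.44894603,  0.67012361]), 'orientation': array([-0.45149186,  0.83261174, -0.28291358,  0.15123723])}
scene press [([0.5966, -0.0364, -0.0019], 0.75)]
scene carrier_knob [([0.4822, 0.068, 0.0865], 0.76)]
scene dowel_top [([0.6046, -0.0096, 0.1074], 0.39)]
scene ram_foot [([0.5967, -0.0359, 0.1098], 0.69)]
scene pointer_tip [([0.5642, -0.0347, 0.2384], 0.82), ([0.4269, 0.1399, 0.0002], 0.39)]
scene marker_nose [([0.5681, -0.0238, 0.2179], 0.85)]
scene lever_knob [([0.4703, -0.1017, 0.3058], 0.81)]
scene lever_axis [([0.5962, -0.1061, 0.2169], 0.57)]
scene glue_bottle_0 [([0.6918, 0.1553, 0.0003], 0.8), ([0.6166, 0.4011, 0.0019], 0.31)]
scene spare_dowels [([0.4272, 0.1392, -0.002], 0.81)]
top {'fx': 587.3224730611608, 'fy': 587.3224730611608, 'cx': 319.0703807446109, 'cy': 227.24562177625506, 'position': array([0.47250895, 0.13678316, 1.44037485]), 'orientation': array([-0.02710932,  0.70823309, -0.70524488,  0.01733915])}
top press [([0.599, -0.0365, -0.0008], 0.87), ([0.5574, -0.0282, 0.2397], 0.17)]
top carrier_knob [([0.4849, 0.0699, 0.0905], 0.88)]
top dowel_top []
top ram_foot []
top pointer_tip [([0.5565, -0.0263, 0.241], 0.72), ([0.6198, 0.4016, 0.0006], 0.43)]
top marker_nose [([0.56, -0.0225, 0.2218], 0.92)]
top lever_knob [([0.4767, -0.0983, 0.3031], 0.88)]
top lever_axis [([0.5917, -0.105, 0.2195], 0.95)]
top glue_bottle_0 [([0.6956, 0.1505, -0.0002], 0.67)]
top spare_dowels [([0.4248, 0.1438, -0.0009], 0.84)]
1.1 [1.49522738e-05 1.82394406e-01 9.83225447e-01 1.96329004e-05]
```

View pics/scene0.png

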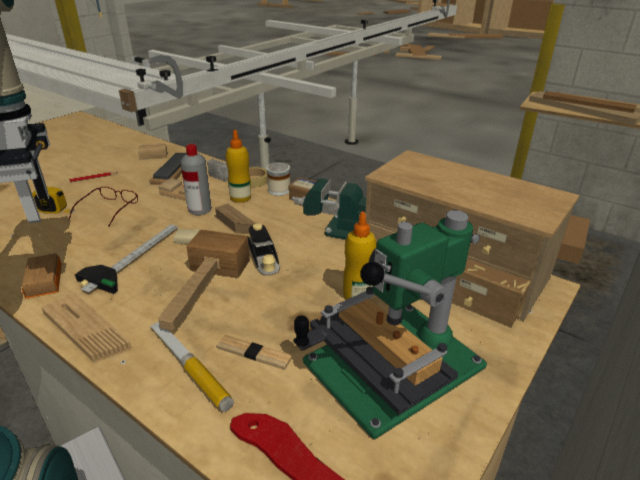

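View pics/top0.png

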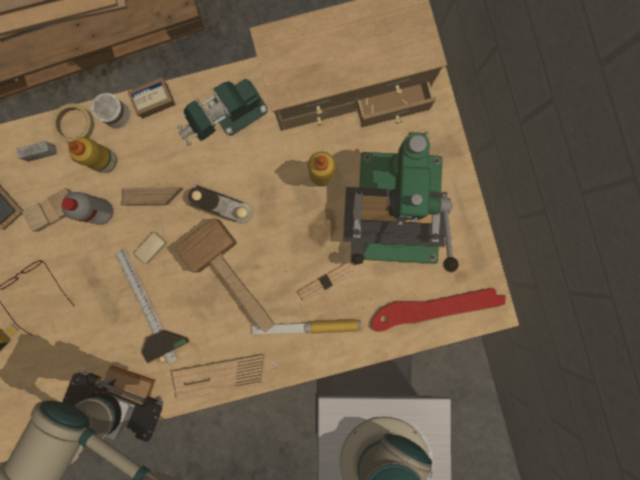

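The scene view shows the tall dowel at about (379,317), just left of the foot at (396,320), with the knob at (302,328) and the ball at (372,272). The top view shows the press nearly aligned with the world, the knob at (357,259) and the ball at (451,264). Next I'll move in and look from close by.

```bash
cat > h.py <<'E'
from plant import r, gripper_to, inverse_kinematics, vision, models, telemetry
import cv2, numpy as np
from scipy.spatial.transform import Rotation as R
def q_of(yaw):  # tool down, closing line along the press's y
    return [0,-np.sin(yaw/2)*-1*0+ -np.sin(yaw/2),np.cos(yaw/2),0]
def marks(c,names):
    o={}
    for t in names:
        m=models.mark_of(t,c)
        if m: o[t]=np.array(m[0]["at"]); print(c,t,np.round(m[0]["at"],4),round(m[0]["score"],2))
    return o
E
python3 - <<'E'
from h import *
print(R.from_quat(np.roll(q_of(-0.04),-1)).as_matrix().round(2))
for q in ([0,0,1,0],[0,1,0,0]):
    print(inverse_kinematics([0.485,0.07,0.1],q))
r.move_l([0.206,0.5,0.30],vel=0.2)
r.move_to([0.43,0.06,0.25],q_of(-0.04))
k=vision.get_calibration("wrist"); im=vision.snapshot("wrist"); cv2.imwrite("pics/w1.png",im[:,:,::-1]); print(k)
marks("wrist",["press","carrier_knob","dowel_top","ram_foot","pointer_tip","marker_nose","lever_knob","lever_axis"])
s=vision.snapshot("scene"); cv2.imwrite("pics/s1.png",cv2.resize(s[200:420,270:500],None,fx=2.6,fy=2.6,interpolation=cv2.INTER_CUBIC)[:,:,::-1])
print(telemetry.current_t(),telemetry.current_joints())
E
```

```text
[[-1.    0.04  0.  ]
 [ 0.04  1.    0.  ]
 [ 0.    0.   -1.  ]]
[ 1.23700329e-03  2.63907383e-01  1.88085221e+00 -4.44089210e-16
  9.96833061e-01 -1.56955932e+00]
[ 1.23700329e-03  2.63907383e-01  1.88085221e+00 -4.44089210e-16
  9.96833061e-01  1.57203333e+00]
{'fx': 371.64829954431775, 'fy': 371.64829954431775, 'cx': 323.4000848118634, 'cy': 236.95222461933218, 'position': array([0.35535335, 0.06447477, 0.40368963]), 'orientation': array([0.09443684, 0.71459616, 0.68725279, 0.09009777])}
wrist press [ 0.6033 -0.0395  0.0042] 0.71
wrist carrier_knob [0.4825 0.0678 0.0862] 0.72
wrist dowel_top [ 0.6009 -0.0013  0.1065] 0.58
wrist ram_foot [ 0.5953 -0.0343  0.1138] 0.75
wrist marker_nose [ 0.5629 -0.0227  0.2232] 0.65
3.95 [-2.16049582e-02  4.86376249e-02  1.74101634e+00 -1.89022649e-05
  1.35185952e+00 -1.55269975e+00]
```

View pics/w1.png

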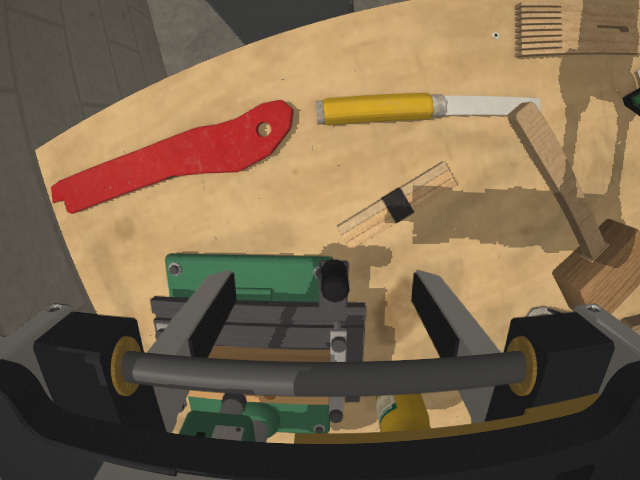

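View pics/s1.png

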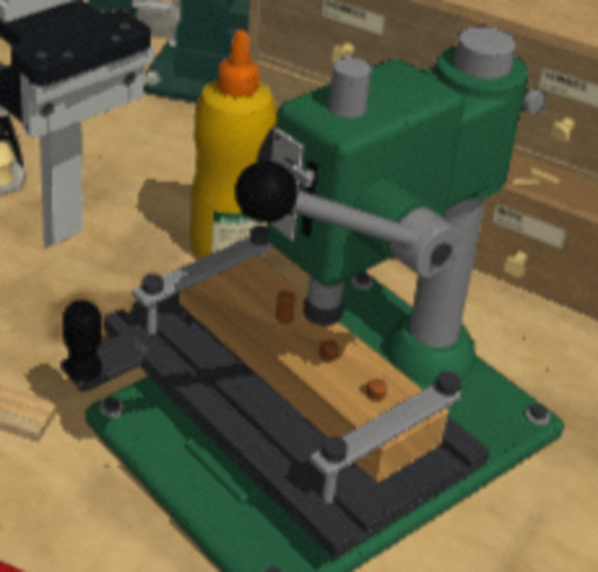

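The wrist view shows the knob at (334,280) and its right side of the press hidden by the gripper. In the scene crop the tall dowel's top is at (286,293), the short ones at (331,345) and (377,386), and the foot at (323,310). I'll back-project these.

```bash
cat >> h.py <<'E'
def back(cam,uv,z):
    k=vision.get_calibration(cam); d=np.array([(uv[0]-k["cx"])/k["fx"],(uv[1]-k["cy"])/k["fy"],1])
    d=R.from_quat(np.roll(k["orientation"],-1)).apply(d); p=k["position"]; return p+d*(z-p[2])/d[2]
E
python3 - <<'E'
from h import *
im=vision.snapshot("scene")
c=lambda u,v:(270+u/2.6,200+v/2.6)
for n,uv,z in(("tall",(286,293),.1045),("s1",(331,345),.094),("s2",(377,385),.094),("foot",(323,312),.114)):
    print(n,back("scene",c(*uv),z).round(4))
for t in("dowel_top","ram_foot"):
    for d in models.regions_of(t,"scene")[:3]:
        ys,xs=np.nonzero(d["pixels"]); print(t,d["score"],xs.min(),xs.max(),ys.min(),ys.max())
for i in range(3):
    vision.snapshot("scene");marks("scene",["press","dowel_top","ram_foot","carrier_knob","lever_knob","lever_axis"])
cr=im[300:362,365:427]
cv2.imwrite("pics/s2.png",cv2.resize(cr,None,fx=9,fy=9,interpolation=cv2.INTER_CUBIC)[:,:,::-1])
E
```

```text
tall [0.6034 0.001  0.1045]
s1 [ 0.5999 -0.045   0.094 ]
s2 [ 0.5965 -0.0876  0.094 ]
foot [ 0.6009 -0.0344  0.114 ]
dowel_top 0.58 376 382 313 323
ram_foot 0.56 382 412 222 325
ram_foot 0.43 218 291 336 368
scene press [ 5.983e-01 -3.860e-02  1.000e-04] 0.78
scene dowel_top [ 0.4291  0.1396 -0.0011] 0.68
scene ram_foot [ 0.5955 -0.0381  0.1097] 0.61
scene carrier_knob [0.4838 0.0669 0.0882] 0.92
scene lever_knob [ 0.4723 -0.1007  0.3065] 0.82
scene lever_axis [ 0.5968 -0.1066  0.2184] 0.74
scene press [ 0.5974 -0.0388 -0.0007] 0.84
scene dowel_top [ 0.4341  0.3684 -0.0014] 0.6
scene ram_foot [ 0.5921 -0.0378  0.1108] 0.7
scene carrier_knob [0.4811 0.0676 0.0872] 0.89
scene lever_knob [ 0.4725 -0.1032  0.3061] 0.93
scene lever_axis [ 0.5966 -0.1058  0.2148] 0.85
scene press [ 0.5951 -0.0383  0.0012] 0.72
scene dowel_top [ 0.6005 -0.0079  0.1062] 0.63
scene ram_foot [ 0.597  -0.0382  0.1096] 0.8
scene carrier_knob [0.4799 0.0683 0.0884] 0.81
scene lever_knob [ 0.4715 -0.1005  0.3051] 0.88
scene lever_axis [ 0.5955 -0.1095  0.2156] 0.87
```

View pics/s2.png

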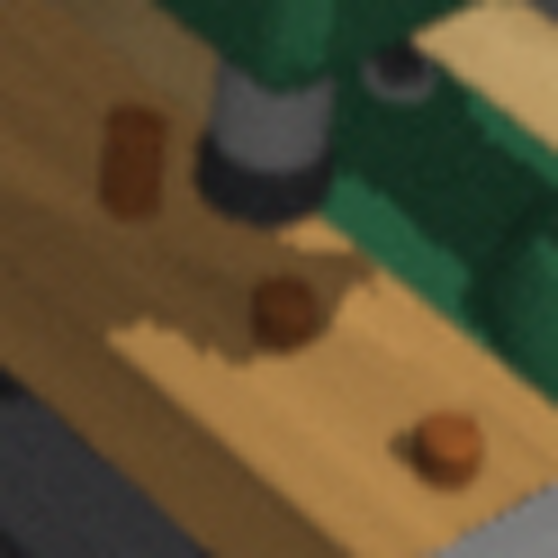

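```bash
python3 - <<'E'
from h import *
c=lambda u,v:(365+u/9-.45,300+v/9-.45)
for n,uv,z in(("tall",(134,127),.1045),("s1",(285,299),.094),("s2",(448,434),.094),("foot",(264,178),.114)):
    print(n,back("scene",c(*uv),z).round(4))
E
```

```text
tall [ 6.008e-01 -3.000e-04  1.045e-01]
s1 [ 0.5983 -0.044   0.094 ]
s2 [ 0.5962 -0.0864  0.094 ]
foot [ 0.6016 -0.0328  0.114 ]
```

The zoomed crop shows clean dowel outlines: tall top at (134,127), shorts at (285,299) and (448,434), foot underside centre at (264,178). The row gives yaw ≈ -0.053 and a shift of about (0, -32 mm). I'll grip the knob and slide most of the way.

```bash
cat >> h.py <<'E'
YAW=-0.053; X=np.array([np.cos(YAW),np.sin(YAW),0]); Y=np.array([-np.sin(YAW),np.cos(YAW),0])
def look(tag):
    s=vision.snapshot("scene"); cv2.imwrite(f"pics/{tag}.png",cv2.resize(s[290:352,355:427],None,fx=9,fy=9,interpolation=cv2.INTER_CUBIC)[:,:,::-1])
E
python3 - <<'E'
from h import *
q=q_of(YAW)
r.move_to([0.482,0.068,0.2],q)
gripper_to(0.06)
print(r.move_l([0.482,0.068,0.098],vel=0.08,guard=12))
gripper_to(0.0,f_grip=30)
print(telemetry.current_opening(),telemetry.current_finger_force(),telemetry.current_wrist_force())
p=np.array(telemetry.current_ee_pos()); print(p)
r.move_l(p-0.032*Y,vel=0.04)
print(telemetry.current_ee_pos(),telemetry.current_opening(),telemetry.current_wrist_force(),telemetry.current_t())
look("s3")
E
```

```text
False
0.025484156820805733 29.999996786937118 [-0.02601415  0.52710493  0.27039719]
[0.48204292 0.06827806 0.0980636 ]
[0.48037337 0.03541    0.09807874] 0.025166590233473805 [-0.41795707 -2.49003118  0.4817873 ] 9.25
```

View pics/s3.png

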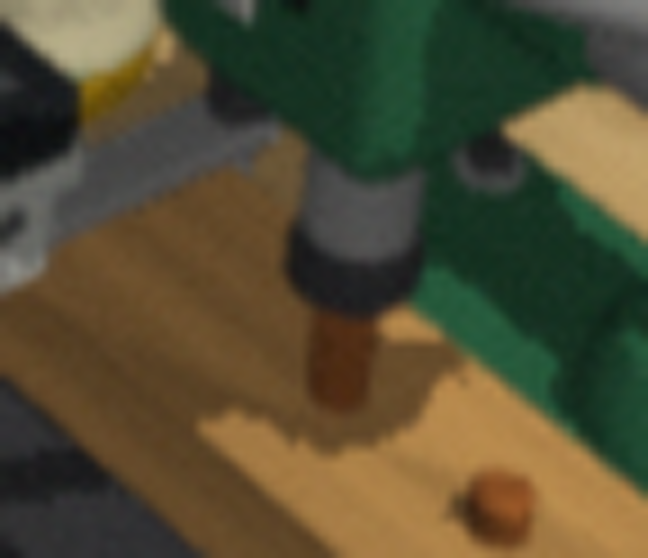

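The crop shows the dowel under the foot: its axis is at x≈341 with the base edge at y≈412, against the foot's centre at x≈356 and lower edge at y≈316.

```bash
python3 - <<'E'
from h import *
im=cv2.imread("pics/s3.png").astype(float)
for y in (285,295,345,360,375): # edge profiles across foot and dowel
    row=cv2.blur(im,(5,5))[y]; g=np.abs(np.diff(row,axis=0)).sum(1); 
    w=[u for u in range(270,450) if g[u]==g[max(0,u-12):u+13].max() and g[u]>4]; print(y,[(u,round(g[u])) for u in w])
col=cv2.blur(im,(5,5))
for x in (335,340,345,352,356,360):
    g=np.abs(np.diff(col[:,x],axis=0)).sum(1); print(x,[(u,round(g[u])) for u in range(240,440) if g[u]==g[u-12:u+13].max() and g[u]>4])
c=lambda u,v:(355+u/9-.45,290+v/9-.45)
for n,uv,z in(("base",(339,389),.084),("foot",(356,271),.114),("s1",(501,490),.094)):
    print(n,back("scene",c(*uv),z).round(4))
vision.snapshot("scene");marks("scene",["dowel_top","ram_foot","press"])
E
```

```text
285 [(290, 9), (417, 5)]
295 [(298, 7), (410, 5)]
345 [(308, 5), (379, 7)]
360 [(306, 7), (371, 5)]
375 [(306, 7), (369, 6), (439, 7)]
335 [(256, 8), (311, 5), (411, 5)]
340 [(257, 9), (316, 5), (412, 5)]
345 [(257, 9), (318, 4), (410, 5)]
352 [(259, 9), (318, 5), (409, 5)]
356 [(260, 10), (319, 5), (409, 4)]
360 [(260, 10), (320, 5)]
base [ 0.6014 -0.0328  0.084 ]
foot [ 0.6013 -0.0337  0.114 ]
s1 [ 0.5973 -0.0765  0.094 ]
scene dowel_top [ 0.5998 -0.0373  0.1091] 0.53
scene ram_foot [ 0.5958 -0.0384  0.112 ] 0.6
scene press [ 0.5957 -0.039  -0.001 ] 0.62
```

Within about 1 mm; I'll nudge -0.8 mm in y, release and check from the front with the wrist camera.

```bash
python3 - <<'E'
from h import *
p=np.array(telemetry.current_ee_pos())
r.move_l(p-0.0008*Y,vel=0.02); r.hold(0.2)
gripper_to(0.06)
r.move_l(p+[-0.002,0,0.11],vel=0.15)
Rm=R.from_euler('z',YAW)*R.from_euler('y',-np.radians(62))*R.from_matrix([[-1,0,0],[0,1,0],[0,0,-1]])
q=np.roll(Rm.as_quat(),1)
print(Rm.as_matrix().round(2), inverse_kinematics([0.35,-0.02,0.17],q))
gripper_to(0.094)
r.move_to([0.35,-0.02,0.17],q)
k=vision.get_calibration("wrist"); print(k)
im=vision.snapshot("wrist"); cv2.imwrite("pics/w2.png",im[:,:,::-1])
marks("wrist",["press","dowel_top","ram_foot","pointer_tip","marker_nose","lever_knob","lever_axis","carrier_knob"])
print(telemetry.current_t())
E
```

```text
[[-0.47  0.05  0.88]
 [ 0.02  1.   -0.05]
 [-0.88  0.   -0.47]] NoneTraceback (most recent call last):
  File "<stdin>", line 10, in <module>
plant.PlanningError: the arm cannot take that pose within its joint ranges
```

```bash
python3 - <<'E'
from h import *
D=R.from_matrix([[-1,0,0],[0,1,0],[0,0,-1]])
def qt(d,x): return np.roll((R.from_euler('z',x)*R.from_euler('y',-np.radians(d))*D).as_quat(),1)
ok=[(d,x,z) for d in(60,50,40,30) for x in(.34,.38,.42) for z in(.17,.22,.27) if inverse_kinematics([x,-0.02,z],qt(d,YAW)) is not None]
print(ok)
E
```

```text
[(60, 0.42, 0.22), (50, 0.42, 0.17), (50, 0.42, 0.27), (40, 0.34, 0.22), (40, 0.34, 0.27), (40, 0.38, 0.17), (40, 0.38, 0.22), (40, 0.38, 0.27), (40, 0.42, 0.17), (40, 0.42, 0.22), (40, 0.42, 0.27), (30, 0.34, 0.17), (30, 0.34, 0.22), (30, 0.34, 0.27), (30, 0.38, 0.17), (30, 0.38, 0.22), (30, 0.38, 0.27), (30, 0.42, 0.17), (30, 0.42, 0.22), (30, 0.42, 0.27)]
```

```bash
python3 - <<'E'
from h import *
D=R.from_matrix([[-1,0,0],[0,1,0],[0,0,-1]])
q=np.roll((R.from_euler('z',YAW)*R.from_euler('y',-np.radians(50))*D).as_quat(),1)
r.move_l([0.42,-0.01,0.21],vel=0.2)
r.move_to([0.42,-0.02,0.17],q)
print(vision.get_calibration("wrist"))
im=vision.snapshot("wrist"); cv2.imwrite("pics/w2.png",im[:,:,::-1])
marks("wrist",["press","dowel_top","ram_foot","pointer_tip","marker_nose","lever_knob","lever_axis","carrier_knob"])
print(telemetry.current_t())
E
```

```text
{'fx': 371.64829954431775, 'fy': 371.64829954431775, 'cx': 323.4000848118634, 'cy': 236.95222461933218, 'position': array([ 0.254337  , -0.01027632,  0.21108527]), 'orientation': array([0.39039166, 0.61145967, 0.58072308, 0.36942135])}
wrist press [ 0.604  -0.0384  0.0017] 0.96
wrist dowel_top [ 0.5988 -0.036   0.1064] 0.5
wrist ram_foot [ 0.5961 -0.0361  0.1162] 0.67
wrist pointer_tip [ 0.5939 -0.1054  0.2172] 0.73
wrist marker_nose [ 0.5646 -0.0227  0.221 ] 0.78
wrist lever_axis [ 0.5972 -0.0325  0.1045] 0.73
wrist carrier_knob [0.4849 0.0324 0.0919] 0.59
16.8333
```

View pics/w2.png

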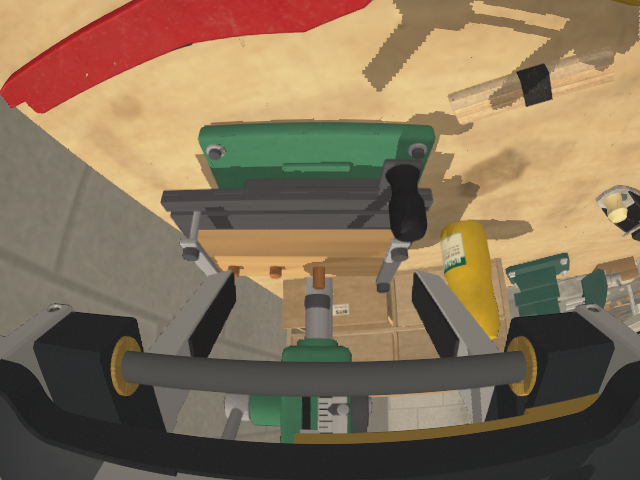

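The front view shows dowel (x≈319, row 278) and foot (x≈318, row 300) in line, with the lever knob hidden behind the gripper. It's centred, so I'll go to the lever.

```bash
cat >> h.py <<'E'
AX=np.array([0.596,-0.107,0.2175])
def ball(th): a=0.611-th; return AX-0.15*np.cos(a)*X+np.array([0,0,0.15*np.sin(a)])
E
python3 - <<'E'
from h import *
q=q_of(YAW)
b=ball(0); print(b)
print([inverse_kinematics(ball(t)+[0,0,.006],q) is not None for t in (0,.4,.85)])
r.move_l([0.38,-0.01,0.27],rot=q,vel=0.2)
r.move_l([0.38,-0.05,0.40],vel=0.25)
gripper_to(0.06)
r.move_l([b[0],b[1],0.40],vel=0.2)
vision.snapshot("wrist"); marks("wrist",["lever_knob","lever_axis"])
vision.snapshot("scene"); marks("scene",["lever_knob"])
print(telemetry.current_t(),telemetry.current_wrist_force())
E
```

```text
[ 0.47331131 -0.1004914   0.30355302]
[True, True, True]Traceback (most recent call last):
  File "<stdin>", line 5, in <module>
plant.PlanningError: the arm cannot follow that straight line within its joint ranges
```

```bash
python3 - <<'E'
from h import *
q=q_of(YAW)
b=ball(0)
r.move_to([0.36,-0.01,0.25],q)
r.move_to([0.38,-0.05,0.40],q)
gripper_to(0.06)
r.move_to([b[0],b[1],0.40],q)
vision.snapshot("wrist"); marks("wrist",["lever_knob","lever_axis"])
vision.snapshot("scene"); marks("scene",["lever_knob"])
print(telemetry.current_t(),telemetry.current_wrist_force())
E
```

```text
wrist lever_knob [ 0.471  -0.1007  0.3061] 0.93
scene lever_knob [ 0.4703 -0.1034  0.3058] 0.61
22.5917 [-0.57805143 -0.08508972  0.54997478]
```

```bash
python3 - <<'E'
from h import *
b=ball(0)
print(r.move_l(b+[-0.001,0,0.006],vel=0.08,guard=8))
gripper_to(0.0,f_grip=50)
f0=telemetry.current_wrist_force(); p0=np.array(telemetry.current_ee_pos())
print(telemetry.current_opening(),telemetry.current_finger_force(),f0,p0)
np.save("p0.npy",p0)
for t in np.arange(0.1,0.71,0.1):
    r.move_l(p0+ball(t)-b,vel=0.06)
    print(round(t,2),np.round(np.array(telemetry.current_ee_pos())-p0-ball(t)+b,4),np.round(telemetry.current_wrist_force(),1))
print(telemetry.current_t(),telemetry.current_opening())
s=vision.snapshot("scene"); cv2.imwrite("pics/s4.png",cv2.resize(s[200:340,330:480],None,fx=4,fy=4,interpolation=cv2.INTER_CUBIC)[:,:,::-1])
marks("scene",["pointer_tip","marker_nose","lever_knob"])
E
```

```text
False
0.027995558186399715 50.00036895275116 [-0.2245365   4.39626385  0.54626034] [ 0.47239575 -0.09947158  0.30958976]
0.1 [0.0007 0.     0.0013] [-0.5  3.5  6.3]
0.2 [ 0.0006 -0.      0.0013] [-0.3  3.1  7.3]
0.3 [0.0005 0.     0.0013] [-1.2  3.9  7.1]
0.4 [ 0.0005 -0.      0.0016] [-1.7  4.1  9.2]
0.5 [ 0.0005 -0.      0.0017] [-1.8  3.3  9.7]
0.6 [ 0.0004 -0.      0.0017] [-1.6  3.2 10. ]
0.7 [0.0003 0.     0.0016] [-2.   4.5 11. ]
27.2917 0.02833079636797671
scene lever_knob [ 0.4414 -0.1008  0.2101] 0.83
```

View pics/s4.png

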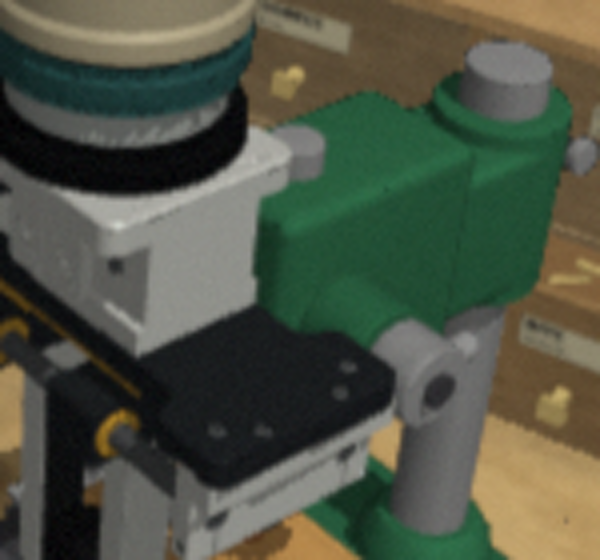

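The crop shows the gripper hiding the scale, but the ram's top (grey cylinder near (298,135)) has sunk with the ram. I'll check whether the wrist camera sees the pointer, and where the ball and lever are.

```bash
python3 - <<'E'
from h import *
p0=np.load("p0.npy"); 
im=vision.snapshot("wrist"); cv2.imwrite("pics/w3.png",im[:,:,::-1])
marks("wrist",["pointer_tip","marker_nose","lever_knob"])
print(telemetry.current_ee_pos(),telemetry.current_t())
# ram top: brightest-edge along column in scene
s=vision.snapshot("scene"); a=cv2.imread("pics/scene0.png")[:,:,::-1]
for n,i in(("before",a),("now",s)):
    g=cv2.cvtColor(np.ascontiguousarray(i),cv2.COLOR_RGB2HSV)[:,:,1].astype(int)
    for x in (402,404,406): print(n,x,g[214:250,x].tolist())
E
```

```text
wrist lever_knob [ 0.4456 -0.0991  0.2162] 0.89
[ 0.44618726 -0.09809166  0.21192039] 27.6917
before 402 [105, 105, 115, 116, 113, 119, 118, 89, 18, 7, 4, 4, 4, 4, 5, 0, 9, 3, 0, 0, 6, 6, 9, 3, 6, 3, 6, 6, 6, 6, 34, 110, 145, 143, 147, 136]
before 404 [108, 108, 113, 118, 113, 118, 112, 67, 9, 7, 6, 4, 6, 9, 2, 7, 0, 3, 6, 6, 3, 6, 0, 8, 5, 8, 5, 3, 5, 3, 22, 86, 143, 146, 141, 144]
before 406 [104, 106, 110, 109, 113, 106, 100, 65, 5, 2, 4, 4, 2, 6, 4, 5, 5, 5, 5, 5, 3, 5, 10, 0, 3, 5, 5, 5, 8, 8, 23, 96, 142, 149, 144, 152]
now 402 [114, 109, 113, 111, 114, 122, 119, 121, 116, 118, 112, 108, 100, 101, 103, 80, 56, 31, 4, 2, 4, 6, 9, 9, 10, 9, 12, 7, 12, 9, 17, 62, 115, 143, 145, 156]
now 404 [105, 108, 114, 115, 112, 111, 118, 115, 109, 102, 100, 103, 105, 107, 82, 97, 111, 50, 2, 0, 4, 4, 4, 2, 6, 2, 7, 7, 3, 3, 26, 87, 143, 149, 154, 149]
now 406 [111, 106, 108, 114, 113, 109, 109, 103, 106, 105, 102, 104, 103, 95, 81, 130, 115, 48, 4, 4, 6, 4, 8, 4, 4, 5, 5, 7, 2, 5, 22, 93, 143, 147, 144, 143]
```

View pics/w3.png

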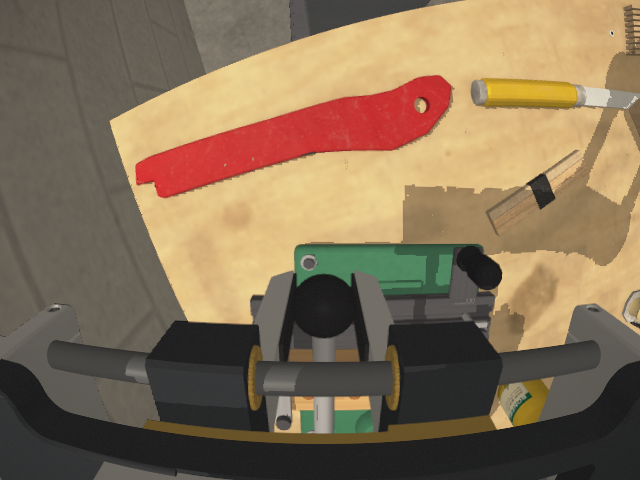

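The wrist view shows the ball at (324,305) still between the pads; the scale is hidden. The ram top's movement in the scene image (221.2→230.9 rows) gives an independent check.

```bash
cat >> h.py <<'E'
def proj(P,cam="scene"):
    k=vision.get_calibration(cam); d=R.from_quat(np.roll(k["orientation"],-1)).inv().apply(np.array(P)-k["position"])
    if cam=="wrist":
        n=np.hypot(d[0],d[1]); rr=k["fx"]*np.arctan2(n,d[2]); return np.array([k["cx"]+d[0]/n*rr,k["cy"]+d[1]/n*rr])
    return np.array([k["cx"]+k["fx"]*d[0]/d[2],k["cy"]+k["fy"]*d[1]/d[2]])
E
python3 - <<'E'
from h import *
v=np.array([.77,.64,0])*0.009  # back rim of the ram top
for h in (.29,.30,.31,.32):
    P=np.array([.599,-.036,h])+v; print(h,proj(P), [round(proj(P-[0,0,d])[1]-proj(P)[1],2) for d in(.015,.0165,.017,.018,.02)])
p=np.array(telemetry.current_ee_pos())
print("wrist ball expected",proj(p-[0,0,.006],"wrist"),proj(p-[0,0,.002],"wrist"),proj(p-[0,0,.010],"wrist"))
dz=p[2]-np.load("p0.npy")[2]; print("theta",0.611-np.arcsin((dz+0.15*np.sin(.611))/.15))
m=models.regions_of("lever_knob","wrist")[0]; ys,xs=np.nonzero(m["pixels"]); print(xs.min(),xs.max(),ys.min(),ys.max(),xs.mean(),ys.mean())
E
```

```text
0.29 [405.10735034 227.14560911] [np.float64(8.6), np.float64(9.45), np.float64(9.74), np.float64(10.3), np.float64(11.43)]
0.3 [405.78806965 221.3022783 ] [np.float64(8.73), np.float64(9.6), np.float64(9.88), np.float64(10.46), np.float64(11.6)]
0.31 [406.47902746 215.37105975] [np.float64(8.86), np.float64(9.74), np.float64(10.03), np.float64(10.61), np.float64(11.77)]
0.32 [407.1804565  209.34995558] [np.float64(9.0), np.float64(9.89), np.float64(10.18), np.float64(10.77), np.float64(11.95)]
wrist ball expected [321.76853461 302.37958123] [321.71607516 306.04300319] [321.81892833 298.86337633]
theta 0.6887470630731822
291 355 274 432 323.6151809355693 327.96315092674314
```

```bash
cat >> h.py <<'E'
def edge(i):
    g=i.astype(float); sat=g.max(2)-g.min(2); o=[]   # chroma is linear in pixel mixing
    for x in range(401,409):
        c=sat[:,x]; hi=None
        y=next(y for y in range(217,245) if (c[y:y+4]<14).all())   # first full grey row
        hi=c[y-3:y-1].mean() if c[y-2]>30 else c[y-3]; lo=c[y:y+4].mean()
        o.append(y-sum(np.clip((lo-c[k])/(lo-hi),0,1)*0+np.clip((hi-c[k])/(hi-lo),0,1) for k in(y-1,y-2)))
    return np.array(o)
def drop(i0,ims):
    e0=edge(i0); e1=np.mean([edge(i) for i in ims],0); d=e1-e0
    return np.round(d,2),np.median(d)/580*1
E
cat > go.py <<'E'
import sys
from h import *
p0=np.load("p0.npy"); a=cv2.imread("pics/scene0.png")[:,:,::-1]
def rep():
    d,m=drop(a,[vision.snapshot("scene") for _ in range(3)])
    p=np.array(telemetry.current_ee_pos()); th=0.611-np.arcsin((p[2]-p0[2]+0.15*np.sin(.611))/.15)
    print(d,"drop mm",m*1000,"theta from tcp",th,"->",25*th,np.round(telemetry.current_wrist_force(),1),telemetry.current_t())
rep()
for t in map(float,sys.argv[1:]):
    r.move_l(p0+ball(t)-ball(0),vel=0.04); rep()
E
python3 go.py 0.76 0.80
```

```text
[ 8.35  9.9  10.12 10.2  10.21  9.97  9.89  9.95] drop mm 17.176949082386102 theta from tcp 0.6886517368856533 -> 17.216293422141334 [-1.7  2.9 10. ] 27.9417
[10.35 10.5  10.52 10.48 10.91 10.84 10.87 10.63] drop mm 18.236352660355042 theta from tcp 0.748125360902499 -> 18.703134022562477 [-2.8  4.1 11.5] 28.4667
[10.61 11.05 11.01 11.08 11.18 11.12 11.57 11.05] drop mm 19.073265710450276 theta from tcp 0.7880498313491493 -> 19.701245783728734 [-2.3  4.  11.2] 28.9167
```

```bash
python3 go.py 0.82; python3 - <<'E'
from h import *
p=np.array(telemetry.current_ee_pos())
zs=[]
for i in range(4):
    vision.snapshot("scene"); m=models.mark_of("lever_knob","scene")
    if m: zs.append(m[0]["at"][2])
print("scene z bias",np.array(zs)-(p[2]-.006))
# ball outline in the wrist view: dark circle fit; compare with projected sphere
im=vision.snapshot("wrist"); g=cv2.medianBlur(cv2.cvtColor(im,cv2.COLOR_RGB2GRAY),5)
c=cv2.HoughCircles(g,cv2.HOUGH_GRADIENT,1,50,param1=80,param2=12,minRadius=24,maxRadius=40)
print([x for x in c[0] if abs(x[0]-323)<15 and abs(x[1]-305)<25], proj(p-[0,0,.006],"wrist"))
# ram top, by correlating the old patch down the image, from frame to frame
a=cv2.imread("pics/scene0.png"); s=cv2.cvtColor(vision.snapshot("scene"),cv2.COLOR_RGB2BGR)
up=lambda i:cv2.resize(i,None,fx=8,fy=8,interpolation=cv2.INTER_CUBIC)
t=up(a[219:229,399:411]); res=cv2.matchTemplate(up(s[224:246,399:411]),t,cv2.TM_SQDIFF); print("shift px",5+np.argmin(res)/8)
E
```

```text
[10.58 11.04 10.97 11.1  11.18 11.12 11.57 11.06] drop mm 19.102784686063057 theta from tcp 0.7879734354587615 -> 19.699335886469036 [-2.9  4.7 11.1] 29.0667
[10.63 11.1  11.09 11.25 11.32 11.68 11.62 11.2 ] drop mm 19.35653595067311 theta from tcp 0.8076509968880369 -> 20.191274922200922 [-3.4  3.9 11.6] 29.4667
scene z bias [0.00667116 0.00497116 0.00907116]
[array([323.5, 304.5,  33.6], dtype=float32)] [321.72848003 302.38637313]
shift px 12.875
```

Last picture: the ram top before and now, side by side.

```bash
python3 - <<'E'
from h import *
a=cv2.imread("pics/scene0.png"); s=cv2.cvtColor(vision.snapshot("scene"),cv2.COLOR_RGB2BGR)
cv2.imwrite("pics/now.png",s)
up=lambda i:cv2.resize(i[212:252,392:418],None,fx=14,fy=14,interpolation=cv2.INTER_CUBIC)
cv2.imwrite("pics/cmp.png",np.hstack([up(a),up(s)]))
E
```

```text
(no output)
```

View pics/cmp.png

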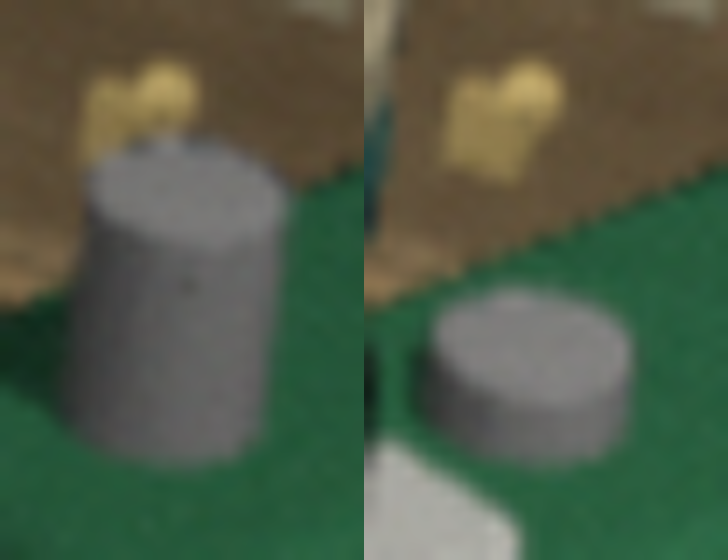

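The comparison shows the ram's top ellipse moved from back rim y≈138 to ≈290 and front rim ≈248 to ≈402 (14x), i.e. about 10.9 px. I'll measure it subpixel, using chroma so that the background does not matter.

```bash
cat > ram.py <<'E'
from h import *
from scipy.ndimage import shift
from scipy.optimize import minimize
a=cv2.imread("pics/scene0.png")
def feat(i):
    i=i.astype(float); c=np.clip((i.max(2)-i.min(2)),0,25)*2; return cv2.GaussianBlur(c,(0,0),0.8), cv2.GaussianBlur(i.mean(2),(0,0),0.8)
def measure(s):
    c0,l0=feat(a); c1,l1=feat(s)
    ys,xs=slice(229,241),slice(394,415)
    def cost(d,part):
        A=shift((c0,l0)[part][200:260,385:425],[d[1],d[0]],order=3)[ys.start-200:ys.stop-200,xs.start-385:xs.stop-385]
        m=np.ones_like(A); B=(c1,l1)[part][ys,xs]
        if part: m=(c1[ys,xs]<30)&(A>0); 
        return (((A-B)**2)*m).sum()/m.sum()
    out=[]
    for part in(0,1):
        f=minimize(cost,[-1.5,11],args=(part,),method="Nelder-Mead"); out.append((f.x.round(2),round(f.fun,1)))
    return out
def pred(d):
    P=np.array([.599,-.036,.3]); return (proj(P-[0,0,d])-proj(P)).round(2)
if __name__=="__main__":
    print(measure(cv2.imread("pics/now.png")))
    for d in(.018,.019,.0195,.02,.0205): print(d,pred(d))
    print(proj([.599,-.036,.27]),proj([.599,-.036,.3]))
E
python3 ram.py
```

```text
[(array([-1.55, 11.07]), np.float64(3.1)), (array([-1.22, 11.06]), np.float64(84.5))]
0.018 [-1.22 10.52]
0.019 [-1.29 11.1 ]
0.0195 [-1.33 11.38]
0.02 [-1.36 11.67]
0.0205 [-1.39 11.96]
[403.35263499 241.73434079] [405.37581729 224.3565182 ]
```

```bash
python3 go.py 0.845; python3 - <<'E'
from ram import *
for i in range(2): print(measure(cv2.cvtColor(vision.snapshot("scene"),cv2.COLOR_RGB2BGR)))
zs=[models.mark_of("lever_knob","scene")[0]["at"][2] for _ in range(3)]
z=np.mean(zs)-.0024; print("ball z",z,"theta",.611-np.arcsin((z-.2175)/.15))
E
```

```text
[10.65 11.09 11.08 11.26 11.34 11.71 11.58 11.2 ] drop mm 19.36177094473683 theta from tcp 0.8075795731246929 -> 20.18948932811732 [-2.6  4.  12.5] 30.1667
[11.17 11.32 11.24 11.81 11.96 11.88 11.83 11.95] drop mm 20.382909066545587 theta from tcp 0.8328416366586904 -> 20.82104091646726 [-3.4  3.3 12.4] 30.5667
[(array([-1.6 , 11.41]), np.float64(2.8)), (array([-1.19, 11.46]), np.float64(79.6))]
[(array([-1.6 , 11.43]), np.float64(2.9)), (array([-1.2 , 11.46]), np.float64(83.1))]
ball z 0.1903 theta 0.7933420926057776
```

Ram-top fit gives 19.6 mm, the ball 19.8 mm and the edge method 20.4 mm, so it's at the marker (20 mm). I'll check it holds steady, then hand in.

```bash
python3 - <<'E'
from ram import *
r.hold(1.0)
print(measure(cv2.cvtColor(vision.snapshot("scene"),cv2.COLOR_RGB2BGR)),telemetry.current_finger_force(),telemetry.current_wrist_force(),telemetry.current_t())
print(r.sign_off())
E
```

```text
[(array([-1.6 , 11.45]), np.float64(2.6)), (array([-1.21, 11.46]), np.float64(80.3))] 50.0037556886673 [-3.66394244  3.4805264  12.30436543] 31.8667
the job is handed in; nothing more can be done
None
```

I centred the tall dowel under the ram, pulled the lever down until the ram had dropped about 20 mm (marker height), and handed the job in at 32 s with the gripper still holding it. The gripper hid the pointer and scale, so I judged that depth from other views: the best two gave 19.6 and 19.8 mm, the others 20.4 and 20.8 mm.

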